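# Load a block of cheese on the deli slicer

### The arm

A 6-joint arm with a two-finger parallel gripper is mounted at the origin on the work surface. World frame = base frame: x ahead of the robot, y to its left, z up, the work surface at z = 0. Lengths are in mm, angles in rad, forces in N, time in s.
With the tool pointing down it reaches from about 350 to 975 mm from the base axis. Payload 7.1 kg.
Tool frame: the origin (TCP) lies on the front face of the gripper's body, between the roots of the fingers; the fingertips stand 80 mm ahead of it and the grasp point (between the pads) lies 61 mm ahead of it; z points along the fingers, y is the line along which they close (so a half turn about z gives the same grasp; the last joint's range is limited). The gripper opens to 88 mm and grips with 3 to 60 N. Pads are 20 mm wide; open, the fingers measure 115 mm over their backs; the gripper's body (75 mm by 178 mm) begins 61 mm behind the grasp point.
Start: joints at [1.157, 0.423, 1.63, -0, 1.089, -0.019], TCP at [240.358, 576.917, 302.675] pointing down, gripper open.
Joint ranges: [-3, 3], [-0.9, 2.11], [0.09, 2.58], [-1.31, 4.45], [0.11, 2.69], [-2.54, 2.54]. Speed limits (rad/s): [2.39, 2.39, 3.01, 3.14, 3.14, 3.14].

### API

Orientations are given as a rotation vector (axis times angle).
In Python, from workcell import readout, vision, close_job gives the robot as it stands.
- The arm moves only by the tool servo_tool, never from a script. Its argument "plan" is a list that holds one entry, the list of rows, each a list of 7 numbers: the gripper command: -1 is fully open, 1 is shut, values between are in proportion, then the shift along the world's x, y, z in units of 40 mm (1.0 is 40 mm), then the turn, a rotation vector about the world's x, y, z in units of 5 degrees (1.0 is 5 degrees). A call has 1 to 5 rows; each row shifts and turns the commanded pose from where the row before left it; what a row does not reach is not made up. A row lasts 1/12 s, in which the tool goes at most 41.7 mm and 7.16 degrees, less where a joint would pass 70% of its speed; a pose out of reach is approached as far as the arm can. A call is refused whole if a number of a shift passes 1 or a number of a turn 1, either way. A call with a gripper value outside its range is refused whole. The fingers move at their own pace and stop on an object; the grip force is fixed at half the most. Time passes only in rows, so rows that do not move let the fingers close. It gives the time, the measured TCP pose, the force, the opening and the grip force at its end, in the units of the state.
- readout.get_obs(): the state, without advancing time (a new reading comes with each control period).
- vision.get_image(name): name is "scene" or "side" or "wrist"; returns the picture (420x560x3 uint8, red, green, blue); there is no depth.
- vision.camera_params(name): a dict with "fx", "fy", "cx", "cy" (pixels), "rvec" (rotation vector, rad) and "tvec" (3), from world to camera coordinates, as OpenCV has them; the wrist camera has in their place "hand_eye" (4x4, takes a point from camera to tool coordinates, whose origin is the TCP and whose axes are the flange's). Camera axes: x right, y down, z forward; pixel columns grow to the right and rows downward; lengths in mm; the calibration is good to about 2 mm. A picture is of the moment at which its call begins: read the wrist's pose just before it. camera_params takes no time and is no camera call.
- close_job(): hands the job in; it is judged then, once.
The state is a dict: "t": time; "qpos": joint angles; "qvel": joint speeds; "joint_torque": joint torques, N m; "ee_pos": TCP position; "orientation": TCP orientation; "ft_force": force on the tool from outside, world axes, zero at the start; "moment": the same for the moment, N m; "width": finger opening in mm; "grasp_force": force on a finger pad.
Only numpy, scipy, OpenCV 4.12 (cv2) and the standard library are available. Lean on these libraries where they do the work, as an engineer would, in place of code of your own. Each camera call takes 0.05 s, during which the arm holds its last target. There are 200 camera calls.

### The job

Load the slicer: slide the block of cheese off the butcher's block, over the raised rim of the meat table, and press it gently home so that it lies flat and square against the gauge plate, under the clamp. Then push the clamp arm down by its knob until the teeth bear gently but firmly on the cheese, and leave it clamped there. Do not lift or tip the cheese, do not touch the gauge plate or the blade with the robot, and leave everything else where it is.

Things in the scene. Friction and masses are not known exactly. Their poses are not given: they have to be found in the camera images.
- slicer: Electric slicer, bare metal, base 500 x 350 mm; does not move. Origin on the counter below the middle of the gauge plate's length. x runs along the gauge plate towards the round blade (220 mm disc, x 115 to 335 mm); the blade's face is the plane y = 0; the cheese is fed along +y.
- plate_line (a point): Point on the blade's plane, in front of the middle of the gauge plate (slicer x = 0, y = 0, z = 90 mm). The upright gauge plate (x -110 to 108, z 85 to 240 mm) lies behind it: its face is somewhere from y = +3 to +20 mm, as the slice thickness was last dialled; this is not measured. The plate is stiff: 4 to 8 N is a gentle touch, 12 N too rough.
- carriage: The slicer's meat table, a steel tray parked before the gauge plate; does not move. Origin and axes as the slicer's. Floor at z = 90 mm, x -99 to 99 between 8 mm high side rims, y -126 to -3 mm (the cheese overhangs it to reach the plate). Clamp post, 16 mm thick, to z = 335, at x = 120, y = -38; push handle, 24 mm thick, to z = 153, at x = -140, y = -90.
- rim (a point): Middle of the top of the meat table's raised rim on its feed side, at slicer x = 0, y = -136, z = 98 mm: 8 mm above the floor, across the whole width. Outer slope from y = -183, z = 87 up to y = -138, z = 98; flat to y = -134; inner slope down to the floor at y = -126 mm.
- block: Butcher's block of pale wood, 360 (x) x 260 (y) x 90 mm high, fixed, axes as the slicer's. Origin under its centre, on the counter. Its +y edge is 2 to 8 mm from the foot of the meat table's outer slope.
- cheese: Block of cheese, brown rind with yellow faces, 105 (x) x 120 (y) x 70 mm high, 0.6 to 0.95 kg, edges rounded 4 mm. Origin at the centre of its underside, z up; its +y face goes to the plate. Starts on the butcher's block, up to 0.3 rad askew. Slides under a push of some 2 to 10 N, more on the slope.
- clamp (a joint): Height of the clamp: 0 m fully up, growing as it is pushed down (to 0.17). Friction of 7 N against its weight of 3 N holds it where it is left. Toothed pad, 62 x 44 mm, at x = 0, y = -38 mm of the carriage; tips of the teeth at z = 275 mm when it reads 0. Its arm, 20 mm wide, runs from pad to post, 8 to 22 mm above the tips.
- clamp_knob (a point): Centre of the flat top of the clamp's black knob (40 mm across), straight above the pad and 56 mm above the tips of the teeth. Push it straight down: 6 to 12 N of teeth on cheese is right, 18 N crushes it.
- knife: Carving knife lying on the butcher's block near its +x edge, 260 mm long along y. Bystander.
- canister1: Cream canister with red lid, 74 mm across, 152 mm high, origin under its centre. Bystander.
- canister2: The same again. Bystander.
- jar: Green glass jar, 70 mm across, 110 mm high. Bystander.
- bowl: Steel bowl, 120 mm across, 50 mm high. Bystander.
- wheel: Small round cheese, 112 mm across, 40 mm high. Bystander.
- tag: Black price board, 93 mm high, on a wooden foot. Bystander.

How it is judged:
By the outcome, as a careful person would: the job done as asked, in the order asked, and still so for the second after the job is handed in, with the robot touching nothing.
It also fails if it takes over 72 s, if anything falls off the work surface, if the arm or the gripper's body presses on something with over 40 N, if the wrist force passes 120 N, or if a joint passes its speed limit or range.

## Working session

There is one attempt and no reset: what is moved stays moved. The work goes in short steps, Python scripts to look and compute and a tool call to move; the robot and the scene stay as the last step left them, time stands still between calls to the robot, and variables do not carry over. Pictures are saved under pics/ and viewed, at most 10 in all, crops included, and the job is handed in when it is done.

Besides the shell and the picture viewer there is one more tool, called as name([rows], argument=value, ...), one row to a line, values as JSON. servo_tool: Moves the arm, as the interface text tells. Its arguments: {"type":"object","properties":{"plan":{"type":"array"}},"required":["plan"]}

```bash
mkdir -p pics
python3 - <<'E'
from workcell import readout, vision
import cv2,numpy as np
o=readout.get_obs(); print({k:np.round(v,3) for k,v in o.items()})
for n in ("scene","side"):
    cv2.imwrite(f"pics/{n}0.png",vision.get_image(n)[:,:,::-1]); print(n,vision.camera_params(n))
print(vision.camera_params("wrist"))
E
```

```text
{'t': np.float64(0.0), 'qpos': array([ 1.157,  0.424,  1.631,  0.   ,  1.089, -0.019]), 'qvel': array([-0.   ,  0.   ,  0.001, -0.   , -0.001, -0.001]), 'joint_torque': array([-1.0000e-03, -5.4462e+01, -2.7367e+01,  6.4000e-02,  2.3000e-02,
       -0.0000e+00]), 'ee_pos': array([240.199, 576.551, 301.925]), 'orientation': array([-6.16e-01, -3.08e+00,  2.00e-03]), 'ft_force': array([ 0.413, -0.374,  0.273]), 'moment': array([-0.015, -0.002,  0.018]), 'grasp_force': np.float64(0.0), 'width': np.float64(87.834)}
scene {'fx': 448.5125359870304, 'fy': 448.5125359870304, 'cx': 282.30635382693225, 'cy': 210.35754159855367, 'rvec': array([ 0.02977246,  3.09518299, -0.50762123]), 'tvec': array([ 577.91179199,   92.2646978 , 1432.71313211])}
side {'fx': 447.0194444310435, 'fy': 447.0194444310435, 'cx': 273.60346385370894, 'cy': 206.0677818780943, 'rvec': array([ 2.0034354 , -0.70514691,  0.40590778]), 'tvec': array([-453.32216464,  342.25902326, 1212.28794596])}
{'fx': 350.9234765134039, 'fy': 350.9234765134039, 'cx': 280.6153048241169, 'cy': 213.79385596250964, 'hand_eye': array([[-9.86422507e-04, -9.56133807e-01, -2.92928608e-01,
         8.12175300e+01],
       [ 9.99999364e-01, -1.10340539e-03,  2.34122978e-04,
        -2.70790570e-01],
       [-5.47071899e-04, -2.92928190e-01,  9.56134288e-01,
        -8.22923004e+01],
       [ 0.00000000e+00,  0.00000000e+00,  0.00000000e+00,
         1.00000000e+00]])}
```

View pics/scene0.png

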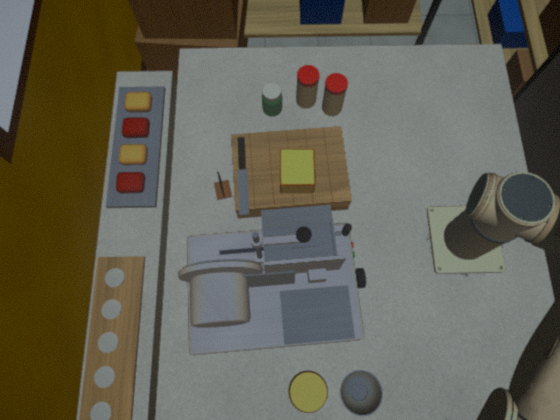

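View pics/side0.png

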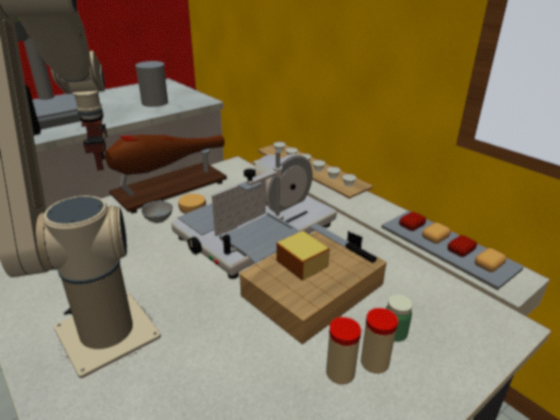

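The scene view, roughly from above, shows the cheese top at about (297,170) and the clamp knob at (304,234). The knife is at (242,175) and the butcher's block spans about (232–350, 128–215). The side view shows the cheese at (303,250), the knob at (250,175) and the plate at about (240,208). The slicer axes are close to the world's.

```bash
cat > h.py <<'E'
import numpy as np, cv2
from scipy.spatial.transform import Rotation as Ro
from workcell import readout, vision
def cam(n,o=None):
    p=vision.camera_params(n); K=np.array([[p["fx"],0,p["cx"]],[0,p["fy"],p["cy"]],[0,0,1]])
    if n=="wrist":
        T=np.eye(4);T[:3,:3]=Ro.from_rotvec(o["orientation"]).as_matrix();T[:3,3]=o["ee_pos"]
        W=np.linalg.inv(T@p["hand_eye"]);return K,W[:3,:3],W[:3,3]
    return K,Ro.from_rotvec(p["rvec"]).as_matrix(),np.array(p["tvec"])
def plane(c,uv,z):
    K,R,t=c; uv=np.atleast_2d(uv).astype(float)
    d=(np.linalg.inv(K)@np.c_[uv,np.ones(len(uv))].T).T@R; C=-R.T@t
    return C+d*((z-C[2])/d[:,2])[:,None]
def tri(c1,u1,c2,u2):
    P=[K@np.c_[R,t] for K,R,t in (c1,c2)]
    X=cv2.triangulatePoints(P[0],P[1],np.float64(u1).reshape(2,1),np.float64(u2).reshape(2,1)); return (X[:3]/X[3]).ravel()
def proj(c,X):
    K,R,t=c; p=K@(R@np.asarray(X,float)+t); return p[:2]/p[2]
def blob(m):
    n,l,s,c=cv2.connectedComponentsWithStats(m.astype(np.uint8)); i=1+np.argmax(s[1:,4]); return (l==i),c[i],s[i]
E
python3 - <<'E'
from h import *
sc,sd=cam("scene"),cam("side")
A=cv2.imread("pics/scene0.png");B=cv2.imread("pics/side0.png")
h=cv2.cvtColor(A,cv2.COLOR_BGR2HSV)
m=cv2.inRange(h,(22,150,120),(35,255,255))>0; m[:,:260]=0;m[:140]=0;m[200:]=0
q,c,s=blob(m); r=cv2.minAreaRect(np.argwhere(q)[:,::-1].astype(np.float32)); print(s,r)
print("cheese top",plane(sc,[r[0]],160),"corners",plane(sc,cv2.boxPoints(r),160)[:,:2])
k=(A.max(2)<40); k[:222]=0;k[246:]=0;k[:,:290]=0;k[:,320:]=0
q,ck,s=blob(k);print("knob sc",ck,s)
k=(B.max(2)<45); k[:165]=0;k[185:]=0;k[:,:238]=0;k[:,262:]=0
q,cs,s=blob(k);print("knob sd",cs,s)
print(tri(sc,ck,sd,cs)); print("on z325",plane(sc,[ck],325))
print("block corners",plane(sc,[(232,132),(342,127),(350,206),(237,216)],90)[:,:2])
cv2.imwrite("pics/crop.png",cv2.resize(A[110:360,170:370],None,fx=2.4,fy=2.4,interpolation=cv2.INTER_CUBIC))
E
```

```text
[281 179   1   5   5] ((281.0, 181.0), (4.0, 0.0), -90.0)
cheese top [[ 579.31437777 -145.81213513  160.        ]] corners [[ 579.43259988 -139.45654548]
 [ 579.43259988 -139.45654548]
 [ 579.19579166 -152.18729278]
 [ 579.19579166 -152.18729278]]
knob sc [302.56       233.85333333] [297 228  13  13  75]
knob sd [249.54929577 173.57746479] [245 170  10  10  71]
[528.90205719  54.43028854 295.18475268]
on z325 [[530.13088557  63.00008742 325.        ]]
block corners [[ 734.37465946 -348.87462899]
 [ 376.84862318 -360.48624821]
 [ 369.25149473  -88.10559948]
 [ 714.54291957  -62.48535368]]
```

View pics/crop.png

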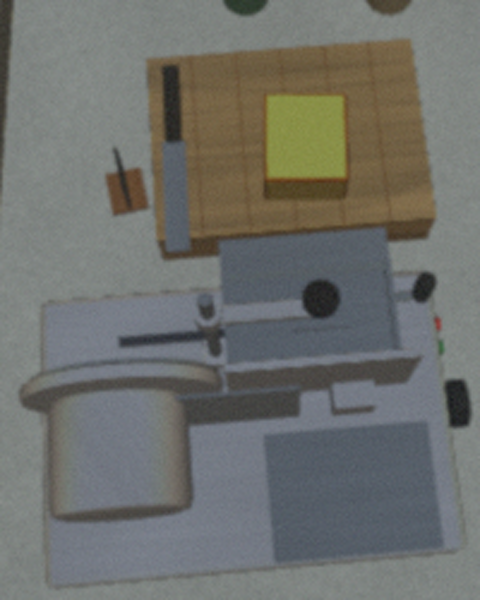

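The crop shows the cheese top over crop px (265–347, 95–180), nearly square to the block. The knob is at (320,298), the post at (208,318), the handle at (424,288) and the knife at x 165–190. The slicer's yaw is a few degrees. I'll move the wrist camera above for a sharper measurement.

servo_tool([
  [[-1,0.2,-0.4,0.75,0,0,-0.5],[-1,0.2,-0.4,0.75,0,0,-0.5],[-1,0.2,-0.4,0.75,0,0,-0.5],[-1,0.2,-0.4,0.75,0,0,-0.5],[-1,0.2,-0.4,0.75,0,0,-0.5]],
])

```text
t: 0.52
ee_pos: [280.4, 495.9, 453.6]
orientation: [-0.951, -2.994, 0.002]
ft_force: [-0.2, -0.2, -0.1]
width: 87.6
grasp_force: 0.0
```

servo_tool([
  [[-1,0.31,-0.76,0,0,0,-0.5],[-1,0.31,-0.76,0,0,0,-0.5],[-1,0.31,-0.76,0,0,0,-0.5],[-1,0.31,-0.76,0,0,0,-0.5],[-1,0.31,-0.76,0,0,0,-0.5]],
])

```text
t: 0.93
ee_pos: [342.4, 343.3, 452.4]
orientation: [-1.271, -2.873, 0.001]
ft_force: [0.0, -0.5, 0.0]
width: 87.6
grasp_force: 0.0
```

servo_tool([
  [[-1,0.31,-0.76,0,0,0,-0.5],[-1,0.31,-0.76,0,0,0,-0.5],[-1,0.31,-0.76,0,0,0,-0.5],[-1,0.31,-0.76,0,0,0,-0.5],[-1,0.31,-0.76,0,0,0,-0.5]],
])

```text
t: 1.35
ee_pos: [404.4, 191.3, 452.5]
orientation: [-1.576, -2.717, 0.0]
ft_force: [1.1, -0.3, -0.1]
width: 88.0
grasp_force: 0.0
```

servo_tool([
  [[-1,0.31,-0.76,0,0,0,-0.5],[-1,0.31,-0.76,0,0,0,-0.5],[-1,0.31,-0.76,0,0,0,-0.5],[-1,0.31,-0.76,0,0,0,-0.5],[-1,0.31,-0.76,0,0,0,-0.5]],
])

```text
t: 1.77
ee_pos: [466.4, 39.3, 452.5]
orientation: [-1.863, -2.529, 0.0]
ft_force: [-0.1, 0.6, -0.0]
width: 87.6
grasp_force: 0.0
```

servo_tool([
  [[-1,0.31,-0.76,0,0,0,-0.5],[-1,0.31,-0.76,0,0,0,-0.5],[-1,0.31,-0.76,0,0,0,-0.5],[-1,0.31,-0.76,0,0,0,-0.5],[-1,0,0,0,0,0,0]],
])

```text
t: 2.18
ee_pos: [517.3, -84.7, 452.1]
orientation: [2.08, 2.353, -0.002]
ft_force: [-0.5, -0.4, -1.2]
width: 87.9
grasp_force: 0.0
```

Run:
```python
from h import *
o=readout.get_obs(); I=vision.get_image("wrist")[:,:,::-1]; cv2.imwrite("pics/w1.png",I)
import pickle; pickle.dump({k:np.array(v) for k,v in o.items()},open("o1.pkl","wb"))
print(o["t"],np.round(o["ee_pos"],1),np.round(Ro.from_rotvec(o["orientation"]).as_matrix(),3),np.round(o["qpos"],2),o["ft_force"])
```

```text
2.1833 [517.3 -84.7 452.1] [[-0.123  0.992 -0.   ]
 [ 0.992  0.123 -0.002]
 [-0.001 -0.    -1.   ]] [-0.18  0.13  1.68 -0.    1.33 -0.31] [-0.48045629 -0.40696079 -1.2478273 ]
```

View pics/w1.png

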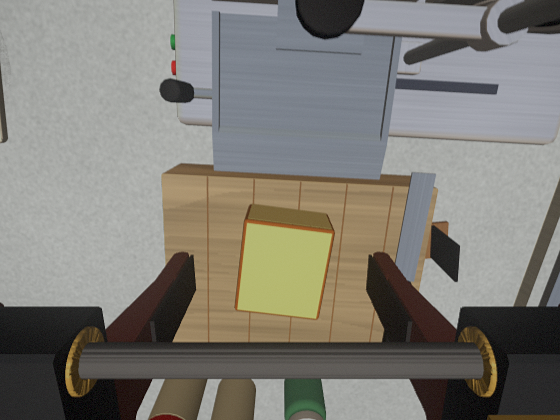

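The wrist view shows the cheese top with corners near (246,222), (333,232), (318,318) and (236,309). The foot of the slope runs (213,167)–(380,178), the block's +y edge runs (162,173)–(437,190), and the tray's side rims are at about x=219 and x=390. The knob is cut off at (330,10).

Run:
```python
from h import *
import pickle
o=pickle.load(open("o1.pkl","rb")); c=cam("wrist",o); I=cv2.imread("pics/w1.png")
h=cv2.cvtColor(I,cv2.COLOR_BGR2HSV)
m=cv2.inRange(h,(22,90,120),(36,255,255))>0; m[:205]=0;m[330:]=0;m[:,:220]=0;m[:,345:]=0
q,ce,s=blob(m); r=cv2.minAreaRect(np.argwhere(q)[:,::-1].astype(np.float32)); print(s)
cn=cv2.boxPoints(r); hull=cv2.convexHull(np.argwhere(q)[:,::-1].astype(np.int32)); 
W=plane(c,np.argwhere(q)[:,::-1],160)[:,:2].astype(np.float32); rr=cv2.minAreaRect(W); print("cheese",rr, cv2.boxPoints(rr))
L=cv2.createLineSegmentDetector(0).detect(cv2.cvtColor(I,cv2.COLOR_BGR2GRAY))[0][:,0]
for l in L:
    n=np.hypot(*(l[2:]-l[:2]))
    if n>45 and l[[1,3]].max()<310:
        p=plane(c,l.reshape(2,2),90)[:,:2]; d=p[1]-p[0]
        print(np.round(l),np.round(p).tolist(),round(np.degrees(np.arctan2(d[1],d[0]))%180,1))
```

```text
[ 237  223   95   96 7175]
cheese ((531.8958740234375, -190.28436279296875), (112.56316375732422, 97.17124938964844), 89.34082794189453) [[ 482.666   -246.00328]
 [ 579.8308  -247.12117]
 [ 581.12573 -134.56544]
 [ 483.96094 -133.44756]]
[462. 306. 537. 306.] [[800.0, -246.0], [907.0, -233.0]] 7.0
[  4. 306. 101. 306.] [[145.0, -327.0], [283.0, -310.0]] 7.0
[ -0.  62.   7. 138.] [[175.0, 4.0], [174.0, -84.0]] 89.7
[538. 305. 559. 251.] [[908.0, -231.0], [908.0, -146.0]] 90.0
[513. 306. 559. 177.] [[872.0, -237.0], [872.0, -48.0]] 89.9
[469.  46. 409.  65.] [[714.0, 88.0], [650.0, 60.0]] 23.7
[488.   6. 426.   2.] [[724.0, 130.0], [654.0, 125.0]] 4.2
[391.  34. 324.  37.] [[622.0, 89.0], [547.0, 77.0]] 9.2
[559. 216. 526. 304.] [[890.0, -98.0], [890.0, -232.0]] 89.9
[494.  94. 396.  88.] [[759.0, 40.0], [640.0, 32.0]] 3.9
[278.   4. 212.   1.] [[491.0, 103.0], [417.0, 98.0]] 4.4
[165. 263. 161. 173.] [[373.0, -231.0], [364.0, -105.0]] 94.0
[246. 223. 237. 308.] [[479.0, -159.0], [478.0, -290.0]] 89.4
[396.  78. 497.  84.] [[638.0, 43.0], [759.0, 52.0]] 3.9
[332. 233. 248. 222.] [[595.
[... 645 characters left out ...]
07. 188.] [[687.0, -186.0], [682.0, -85.0]] 92.6
[214. 170. 379. 179.] [[432.0, -93.0], [644.0, -79.0]] 3.8
[388. 133. 546. 142.] [[643.0, -21.0], [840.0, -8.0]] 3.8
[337. 254. 344. 192.] [[608.0, -189.0], [602.0, -101.0]] 93.7
[393. 194. 384. 249.] [[665.0, -96.0], [670.0, -173.0]] 93.8
[222.  13. 276.  16.] [[429.0, 87.0], [489.0, 91.0]] 3.8
[208. 178. 209. 307.] [[425.0, -104.0], [438.0, -292.0]] 93.7
[382. 249. 391. 193.] [[667.0, -174.0], [662.0, -95.0]] 93.7
[211.  87. 211.  12.] [[422.0, 7.0], [417.0, 86.0]] 93.8
[348. 184. 339. 261.] [[605.0, -90.0], [612.0, -198.0]] 93.9
[277.  47. 359.  52.] [[494.0, 59.0], [590.0, 66.0]] 3.9
[359.  55. 277.  50.] [[591.0, 63.0], [495.0, 56.0]] 3.8
```

servo_tool([
  [[-0.27,0.05,-0.58,-0.38,0.4,0.03,-0.065],[-0.27,0.05,-0.58,-0.38,0.4,0.03,-0.065],[-0.27,0.05,-0.58,-0.38,0.4,0.03,-0.065],[-0.27,0.05,-0.58,-0.38,0.4,0.03,-0.065],[-0.27,0.05,-0.58,-0.38,0.4,0.03,-0.065]],
])

```text
t: 2.65
ee_pos: [525.7, -196.4, 376.0]
orientation: [-2.017, -2.233, -0.187]
ft_force: [-0.2, -0.2, -0.2]
width: 58.5
grasp_force: 0.0
```

servo_tool([
  [[-0.27,0.05,-0.58,-0.38,0.4,0.03,-0.065],[-0.27,0.05,-0.58,-0.38,0.4,0.03,-0.065],[-0.27,0.05,-0.58,-0.38,0.4,0.03,-0.065],[-0.27,0.05,-0.58,-0.38,0.4,0.03,-0.065],[-0.27,0.05,-0.58,-0.38,0.4,0.03,-0.065]],
])

```text
t: 3.07
ee_pos: [536.0, -312.4, 299.9]
orientation: [-1.953, -2.1, -0.357]
ft_force: [1.4, -1.5, 0.5]
width: 56.1
grasp_force: 0.0
```

servo_tool([
  [[-0.27,0,0,0,0,0,0],[-0.27,0,0,0,0,0,0]],
])

```text
t: 3.23
ee_pos: [535.5, -312.5, 299.1]
orientation: [-1.955, -2.098, -0.354]
ft_force: [-0.5, 0.0, 0.7]
width: 55.7
grasp_force: 0.0
```

```bash
cat >> h.py <<'E'
ex=np.array([.9977,.0671]);ey=np.array([-.0671,.9977])
def st():
    o=readout.get_obs(); p=o["ee_pos"]; M=Ro.from_rotvec(o["orientation"]).as_matrix()
    f=o["ft_force"]; tip=p+M@[10,0,80]; 
    sl=lambda q:np.round([q[:2]@ex-530.4,q[:2]@ey-60.8,q[2]],1)
    print("t",round(float(o["t"]),2),"tcp",sl(p),"tip",sl(tip),"F uvz",np.round([f[:2]@ex,f[:2]@ey,f[2]],1),"yaw",round(np.degrees(np.arctan2(M[1,1],M[0,1])),2),"zy",np.round(M[:,2],3),"w",round(float(o["width"]),1))
    return o
E
python3 -c "
from h import *
o=st();print(o['ee_pos'],o['qpos'])
I=vision.get_image('side')[:,:,::-1];cv2.imwrite('pics/s1.png',I)
A=vision.get_image('scene')[:,:,::-1]
h=cv2.cvtColor(A,cv2.COLOR_BGR2HSV);m=cv2.inRange(h,(0,180,80),(6,255,255))>0;m[:55]=0;m[110:]=0;m[:,:290]=0;m[:,355:]=0
n,l,s,c=cv2.connectedComponentsWithStats(m.astype(np.uint8))
print([(s[i,4],plane(cam('scene'),[c[i]],152)[0,:2]) for i in range(1,n) if s[i,4]>40])
"
```

```text
t 3.23 tcp [ -17.1 -408.5  299.1] tip [ -16.7 -371.5  227.5] F uvz [-0.5  0.   0.7] yaw 3.97 zy [-0.018  0.344 -0.939] w 55.7
[ 535.52020761 -312.4840602   299.11991645] [-0.64554469  0.5025662   1.54451741  0.27522316  1.33512789 -0.8130322 ]
[(np.int32(78), array([ 464.72801663, -517.59894576])), (np.int32(297), array([ 395.20096896, -487.05073555]))]
```

servo_tool([
  [[-0.27,0,0,-0.7,0,0,0],[-0.27,0,0,-0.7,0,0,0],[-0.27,0,0,-0.7,0,0,0],[-0.27,0,0,-0.55,0,0,0],[-0.27,0,0,-0.22,0,0,0]],
])

```text
t: 3.75
ee_pos: [535.4, -310.3, 184.2]
orientation: [-1.952, -2.101, -0.354]
ft_force: [-0.1, 0.2, -0.5]
width: 55.9
grasp_force: 0.0
```

servo_tool([
  [[-0.27,0,0.1,0,0,0,0],[-0.27,0,0.15,0,0,0,0],[-0.27,0,0.15,0,0,0,0],[-0.27,0,0.05,0,0,0,0],[-0.27,0,0,0,0,0,0]],
])

```text
t: 4.17
ee_pos: [536.5, -294.1, 187.4]
orientation: [-1.956, -2.103, -0.356]
ft_force: [1.0, 0.1, -0.5]
width: 55.6
grasp_force: 0.0
```

```bash
python3 -c "
from h import *
st()"
```

```text
t 4.17 tcp [ -14.8 -390.2  187.4] tip [ -14.2 -353.5  115.7] F uvz [ 1.   0.1 -0.5] yaw 4.07 zy [-0.015  0.341 -0.94 ] w 55.6
```

servo_tool([
  [[-0.27,0,0.08,-0.03,0,0,0],[-0.27,0,0.1,-0.03,0,0,0],[-0.27,0,0.1,0,0,0,0],[-0.27,0,0.1,0,0,0,0],[-0.27,0,0.1,0,0,0,0]],
])

```text
t: 4.58
ee_pos: [537.2, -277.0, 184.5]
orientation: [-1.96, -2.104, -0.356]
ft_force: [0.4, -5.6, 2.8]
width: 56.2
grasp_force: 3.0
```

servo_tool([
  [[-0.27,0,0.12,0,0,0,0],[-0.27,0,0.12,0,0,0,0],[-0.27,0,0.12,0,0,0,0],[-0.27,0,0.12,0,0,0,0],[-0.27,0,0.12,0,0,0,0]],
])

```text
t: 5.0
ee_pos: [536.8, -252.9, 184.4]
orientation: [-1.959, -2.104, -0.355]
ft_force: [1.1, -6.4, 4.2]
width: 55.9
grasp_force: 3.1
```

```bash
cat >> h.py <<'E'
def cheese(n="scene",z=160,hue=(20,33)):
    o=readout.get_obs(); I=vision.get_image(n)[:,:,::-1]; h=cv2.cvtColor(I,cv2.COLOR_BGR2HSV)
    m=cv2.inRange(h,(hue[0],90,90),(hue[1]+4,255,255))>0
    m[:140]=0; m[280:]=0; m[:,:240]=0; m[:,350:]=0
    return I,m
E
python3 -c "
from h import *
st()
A,_=cheese(); B=vision.get_image('side')[:,:,::-1]
cv2.imwrite('pics/p2.png',np.hstack([cv2.resize(A[120:270,220:370],(400,400)),cv2.resize(B[150:350,200:400],(400,400))]))"
```

```text
t 5.0 tcp [ -11.8 -349.1  184.4] tip [ -11.1 -312.6  112.5] F uvz [ 0.7 -6.4  4.2] yaw 3.98 zy [-0.013  0.339 -0.941] w 55.9
```

View pics/p2.png

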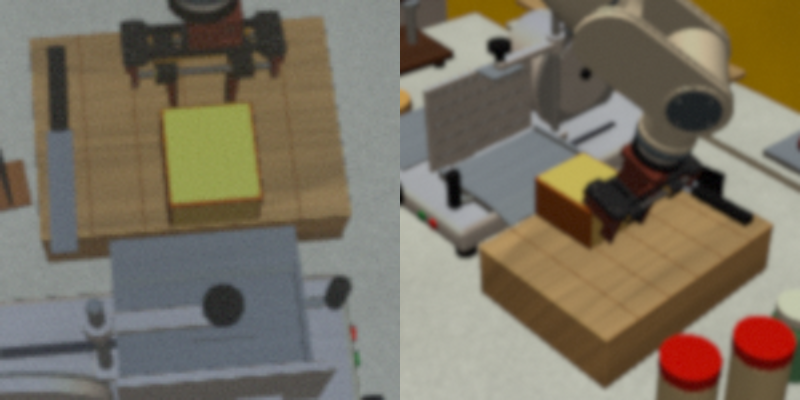

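The picture shows the two fingers on the cheese's rear face, with the cheese flat and nearly square. Its front edge is just short of the slope, and the sliding force is about 6 N.

servo_tool([
  [[-0.27,0,0.1,0,0,0,0],[-0.27,0,0.1,0,0,0,0],[-0.27,0,0.1,0,0,0,0],[-0.27,0,0.1,0,0,0,0],[-0.27,0,0.1,0,0,0,0]],
])

```text
t: 5.52
ee_pos: [536.6, -232.8, 184.2]
orientation: [-1.958, -2.103, -0.355]
ft_force: [0.3, -6.9, 4.1]
width: 55.8
grasp_force: 3.4
```

servo_tool([
  [[-0.27,0,0.1,0,0,0,0],[-0.27,0,0.1,0,0,0,0],[-0.27,0,0.1,0,0,0,0],[-0.27,0,0.1,0,0,0,0],[-0.27,0,0.1,0,0,0,0]],
])

```text
t: 5.93
ee_pos: [536.8, -213.2, 184.2]
orientation: [-1.959, -2.104, -0.355]
ft_force: [0.1, -7.9, 3.1]
width: 55.9
grasp_force: 4.1
```

```bash
python3 -c "
from h import *
st()"
```

```text
t 5.93 tcp [  -9.1 -309.5  184.2] tip [  -8.4 -273.   112.4] F uvz [-0.4 -7.9  3.1] yaw 3.98 zy [-0.013  0.339 -0.941] w 55.9
```

servo_tool([
  [[-0.27,0,0.1,0,0,0,0],[-0.27,0,0.1,0,0,0,0],[-0.27,0,0.1,0,0,0,0],[-0.27,0,0.1,0,0,0,0],[-0.27,0,0.1,0,0,0,0]],
])

```text
t: 6.35
ee_pos: [536.7, -192.8, 184.1]
orientation: [-1.958, -2.103, -0.355]
ft_force: [1.1, -7.7, 3.8]
width: 56.0
grasp_force: 3.4
```

servo_tool([
  [[-0.27,0,0.1,0,0,0,0],[-0.27,0,0.1,0,0,0,0],[-0.27,0,0.1,0,0,0,0],[-0.27,0,0.1,0,0,0,0],[-0.27,0,0.1,0,0,0,0]],
])

```text
t: 6.77
ee_pos: [536.7, -172.8, 184.1]
orientation: [-1.958, -2.103, -0.355]
ft_force: [0.2, -7.4, 3.2]
width: 55.7
grasp_force: 3.5
```

```bash
python3 -c "
from h import *
st()
A,_=cheese(); B=vision.get_image('side')[:,:,::-1]
cv2.imwrite('pics/p3.png',np.hstack([cv2.resize(A[140:270,240:370],(400,400)),cv2.resize(B[150:320,200:370],(400,400))]))"
```

```text
t 6.77 tcp [  -6.5 -269.2  184.1] tip [  -5.8 -232.6  112.3] F uvz [-0.3 -7.4  3.2] yaw 3.99 zy [-0.013  0.34  -0.94 ] w 55.7
```

View pics/p3.png

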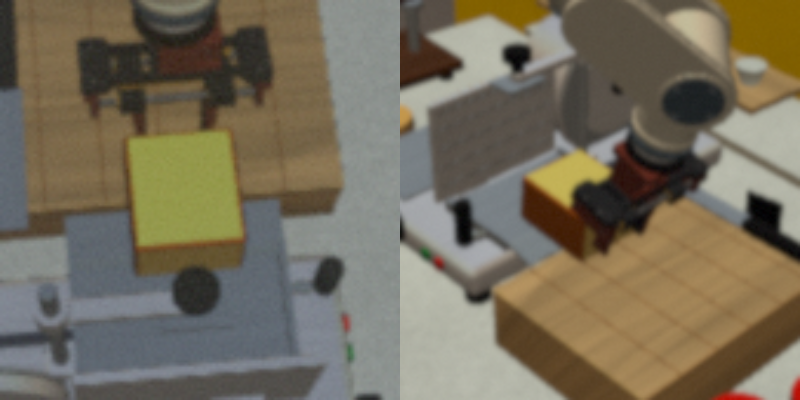

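Both views show the cheese square, with its nose on the rim and tipped only slightly by the slope. I'll go on a little further, then back off and raise the contact before the nose drops.

servo_tool([
  [[-0.27,0,0.1,0,0,0,0],[-0.27,0,0.1,0,0,0,0],[-0.27,0,0.1,0,0,0,0],[-0.27,0,0,0,0,0,0],[-0.27,0,-0.15,0,0,0,0]],
])

```text
t: 7.28
ee_pos: [535.9, -165.0, 183.6]
orientation: [-1.955, -2.101, -0.355]
ft_force: [0.4, -0.4, 0.4]
width: 55.7
grasp_force: 0.0
```

servo_tool([
  [[-0.27,0,-0.05,0,0,0,0],[-0.27,0,0,0.15,0,0,0],[-0.27,0,0,0.15,0,0,0],[-0.27,0,0.1,0,0,0,0],[-0.27,0,0.08,0,0,0,0]],
])

```text
t: 7.7
ee_pos: [536.4, -160.6, 196.1]
orientation: [-1.957, -2.103, -0.355]
ft_force: [-0.4, -9.4, 5.8]
width: 55.8
grasp_force: 4.1
```

servo_tool([
  [[-0.27,0,0.08,0,0,0,0],[-0.27,0,0.08,0,0,0,0],[-0.27,0,0.08,0,0,0,0],[-0.27,0,0.08,0,0,0,0],[-0.27,0,0.08,0,0,0,0]],
])

```text
t: 8.12
ee_pos: [536.9, -145.3, 196.2]
orientation: [-1.958, -2.105, -0.355]
ft_force: [-0.1, -8.3, 3.6]
width: 55.9
grasp_force: 3.9
```

```bash
python3 -c "
from h import *
st()"
```

```text
t 8.12 tcp [  -4.5 -241.8  196.2] tip [  -3.8 -205.3  124.4] F uvz [-0.7 -8.3  3.6] yaw 4.02 zy [-0.013  0.339 -0.941] w 55.9
```

servo_tool([
  [[-0.27,0,0.07,0,0,0,0],[-0.27,0,0.07,0,0,0,0],[-0.27,0,0.07,0,0,0,0],[-0.27,0,0.07,0,0,0,0],[-0.27,0,0.07,0,0,0,0]],
])

```text
t: 8.53
ee_pos: [537.2, -131.9, 196.5]
orientation: [-1.959, -2.106, -0.355]
ft_force: [-1.6, -12.1, 6.2]
width: 55.6
grasp_force: 5.3
```

servo_tool([
  [[-0.27,0,0.07,0,0,0,0],[-0.27,0,0.07,0,0,0,0],[-0.27,0,0.07,0,0,0,0],[-0.27,0,0.07,0,0,0,0],[-0.27,0,0.07,0,0,0,0]],
])

```text
t: 8.95
ee_pos: [535.7, -116.0, 195.1]
orientation: [-1.955, -2.101, -0.354]
ft_force: [0.9, -3.4, -2.1]
width: 55.8
grasp_force: 1.4
```

```bash
python3 -c "
from h import *
st()
A,_=cheese(); B=vision.get_image('side')[:,:,::-1]
cv2.imwrite('pics/p4.png',np.hstack([cv2.resize(A[150:280,240:370],(400,400)),cv2.resize(B[150:320,200:370],(400,400))]))"
```

```text
t 8.95 tcp [  -3.7 -212.5  195.1] tip [  -3.2 -175.7  123.4] F uvz [ 0.7 -3.5 -2.1] yaw 4.03 zy [-0.016  0.342 -0.94 ] w 55.8
```

View pics/p4.png

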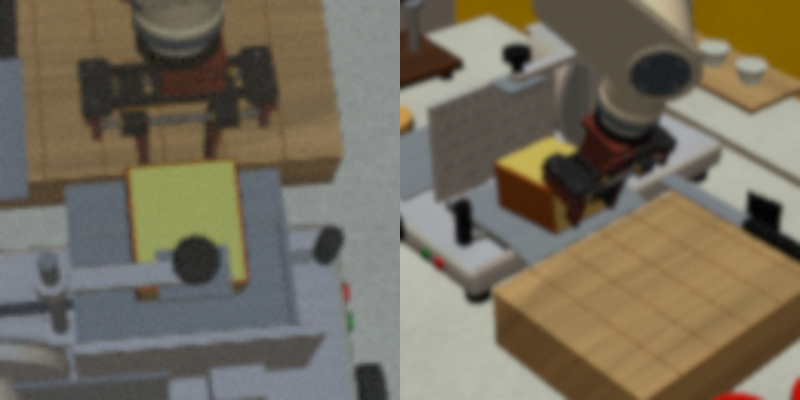

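The cheese has passed over the rim: nose down on the floor, rear on the rim, still square, with the front under the pad.

servo_tool([
  [[-0.27,0,0.07,0,0,0,0],[-0.27,0,0.07,0,0,0,0],[-0.27,0,0.07,0,0,0,0],[-0.27,0,0.07,0,0,0,0],[-0.27,0,0.07,0,0,0,0]],
])

```text
t: 9.47
ee_pos: [535.9, -102.0, 195.4]
orientation: [-1.956, -2.101, -0.355]
ft_force: [0.1, -4.0, -1.9]
width: 55.5
grasp_force: 1.4
```

servo_tool([
  [[-0.27,0,0.07,0,0,0,0],[-0.27,0,0.07,0,0,0,0],[-0.27,0,0.07,0,0,0,0],[-0.27,0,0.07,0,0,0,0],[-0.27,0,0.07,0,0,0,0]],
])

```text
t: 9.88
ee_pos: [535.9, -88.0, 195.5]
orientation: [-1.956, -2.101, -0.355]
ft_force: [0.7, -2.4, -2.5]
width: 55.5
grasp_force: 1.4
```

servo_tool([
  [[-0.27,-0.005,0.05,0,0,0,0],[-0.27,-0.005,0.05,0,0,0,0],[-0.27,-0.005,0.05,0,0,0,0],[-0.27,-0.005,0.05,0,0,0,0],[-0.27,0,0.05,0,0,0,0]],
])

```text
t: 10.3
ee_pos: [535.1, -78.1, 195.5]
orientation: [-1.956, -2.101, -0.355]
ft_force: [0.1, -3.3, -3.3]
width: 55.8
grasp_force: 1.4
```

```bash
python3 -c "
from h import *
st()"
```

```text
t 10.3 tcp [  -1.8 -174.6  195.5] tip [  -1.3 -137.8  123.8] F uvz [-0.1 -3.3 -3.3] yaw 4.0 zy [-0.016  0.343 -0.939] w 55.8
```

servo_tool([
  [[-0.27,-0.003,0.05,0,0,0,0],[-0.27,-0.003,0.05,0,0,0,0],[-0.27,-0.003,0.05,0,0,0,0],[-0.27,-0.003,0.05,0,0,0,0],[-0.27,-0.003,0.05,0,0,0,0]],
])

```text
t: 10.72
ee_pos: [534.5, -68.0, 195.5]
orientation: [-1.956, -2.101, -0.355]
ft_force: [0.2, -3.5, 0.6]
width: 56.0
grasp_force: 1.6
```

servo_tool([
  [[-0.27,-0.002,0.03,0,0,0,0],[-0.27,-0.002,0.03,0,0,0,0],[-0.27,-0.002,0.03,0,0,0,0],[-0.27,-0.002,0.03,0,0,0,0],[-0.27,-0.002,0.03,0,0,0,0]],
])

```text
t: 11.13
ee_pos: [534.3, -62.3, 195.6]
orientation: [-1.956, -2.101, -0.355]
ft_force: [0.3, -4.4, -0.3]
width: 55.9
grasp_force: 2.2
```

```bash
python3 -c "
from h import *
st()"
```

```text
t 11.13 tcp [  -1.5 -158.8  195.6] tip [  -1.  -122.   123.9] F uvz [ 0.1 -4.4 -0.3] yaw 4.0 zy [-0.015  0.342 -0.939] w 55.9
```

servo_tool([
  [[-0.27,-0.001,0.02,0,0,0,0],[-0.27,-0.001,0.02,0,0,0,0],[-0.27,-0.001,0.02,0,0,0,0],[-0.27,-0.001,0.02,0,0,0,0],[-0.27,-0.001,0.02,0,0,0,0]],
])

```text
t: 11.55
ee_pos: [534.0, -58.3, 195.6]
orientation: [-1.956, -2.101, -0.355]
ft_force: [1.1, -5.2, 1.3]
width: 55.9
grasp_force: 2.4
```

servo_tool([
  [[-0.27,-0.001,0.02,0,0,0,0],[-0.27,-0.001,0.02,0,0,0,0],[-0.27,-0.001,0.02,0,0,0,0],[-0.27,-0.001,0.02,0,0,0,0]],
])

```text
t: 11.88
ee_pos: [533.8, -55.1, 195.5]
orientation: [-1.956, -2.101, -0.355]
ft_force: [-0.3, -4.3, 1.2]
width: 56.0
grasp_force: 2.5
```

servo_tool([
  [[-0.27,-0.001,0.012,0,0,0,0],[-0.27,-0.001,0.012,0,0,0,0],[-0.27,-0.001,0.012,0,0,0,0],[-0.27,-0.001,0.012,0,0,0,0]],
])

```text
t: 12.22
ee_pos: [533.7, -53.2, 195.5]
orientation: [-1.956, -2.101, -0.355]
ft_force: [0.2, -5.2, 1.2]
width: 55.9
grasp_force: 2.5
```

servo_tool([
  [[-0.27,-0.001,0.012,0,0,0,0],[-0.27,-0.001,0.012,0,0,0,0],[-0.27,-0.001,0.012,0,0,0,0],[-0.27,-0.001,0.012,0,0,0,0]],
])

```text
t: 12.55
ee_pos: [533.6, -52.1, 195.5]
orientation: [-1.957, -2.103, -0.354]
ft_force: [-0.9, -12.6, 2.6]
width: 55.6
grasp_force: 6.2
```

Contact with the plate: total force is 12.6 N, so about 8 N on the plate after sliding friction. I'll back straight off, rise and look.

servo_tool([
  [[-0.27,0,0,0,0,0,0],[-0.27,0,-0.1,0,0,0,0],[-0.27,0.02,-0.3,0,0,0,0],[-0.27,0.02,-0.4,0,0,0,0],[-0.27,0.02,-0.3,0.3,0,0,0]],
])

```text
t: 12.97
ee_pos: [534.6, -95.5, 205.8]
orientation: [-1.953, -2.098, -0.353]
ft_force: [0.2, 0.6, -0.7]
width: 55.6
grasp_force: 0.0
```

servo_tool([
  [[-0.27,0,0,0.9,0,0,0],[-0.27,0,0,0.9,0,0,0],[-0.27,0,0,0.9,0,0,0],[-0.27,0,0,0.9,0,0,0],[-0.27,0,0,0.9,0,0,0]],
])

```text
t: 13.38
ee_pos: [535.2, -95.3, 389.0]
orientation: [-1.955, -2.099, -0.355]
ft_force: [0.7, -0.2, -0.5]
width: 56.1
grasp_force: 0.0
```

servo_tool([
  [[1,0,0.2,0.4,-0.8,-0.055,0],[1,0,0.2,0.4,-0.8,-0.055,0],[1,0,0.2,0.4,-0.8,-0.055,0],[1,0,0.2,0.4,-0.8,-0.055,0],[1,0,0.2,0.4,-0.8,-0.055,0]],
])

```text
t: 13.8
ee_pos: [535.4, -55.1, 468.3]
orientation: [2.135, 2.295, 0.005]
ft_force: [0.7, -0.8, -0.5]
width: 25.9
grasp_force: 0.0
```

servo_tool([
  [[1,0,0,0,0,0,0],[1,0,0,0,0,0,0]],
])

```text
t: 13.97
ee_pos: [535.8, -54.4, 467.7]
orientation: [2.134, 2.3, 0.012]
ft_force: [-0.5, 0.6, -0.6]
width: 12.6
grasp_force: 0.0
```

```bash
python3 -c "
from h import *
import pickle
o=st(); pickle.dump({k:np.array(v) for k,v in o.items()},open('o2.pkl','wb'))
cv2.imwrite('pics/w2.png',vision.get_image('wrist')[:,:,::-1])
for n in ('scene','side'): cv2.imwrite(f'pics/{n}2.png',vision.get_image(n)[:,:,::-1])
"
```

```text
t 13.97 tcp [   0.5 -151.1  467.7] tip [   1.1 -140.9  387.7] F uvz [-0.4  0.6 -0.6] yaw 4.31 zy [ 0.008  0.003 -1.   ] w 12.6
```

View pics/w2.png

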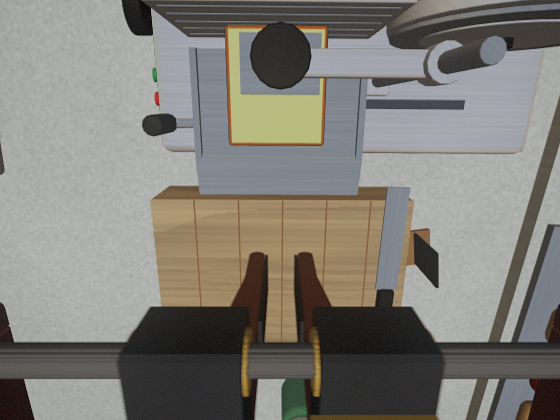

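The wrist view shows the cheese lying square at px (229–326, 25–146) between the rims, with its front at the plate. The knob is at about (281,56) and the pad is centred over the cheese.

Run:
```python
from h import *
import pickle
o=pickle.load(open("o2.pkl","rb")); c=cam("wrist",o); I=cv2.imread("pics/w2.png"); h=cv2.cvtColor(I,cv2.COLOR_BGR2HSV)
m=cv2.inRange(h,(22,60,100),(38,255,255))>0; m[160:]=0;m[:,:215]=0;m[:,340:]=0
W=plane(c,np.argwhere(blob(m)[0])[:,::-1],160)[:,:2]
S=np.c_[W@ex-530.4,W@ey-60.8].astype(np.float32); r=cv2.minAreaRect(S); print("cheese top in slicer",r,S.min(0),S.max(0))
k=(I.max(2)<45); k[:10]=0;k[100:]=0;k[:,:235]=0;k[:,320:]=0
q,ck,s=blob(k); cn=max(cv2.findContours(q.astype(np.uint8),0,1)[0],key=len); e=cv2.fitEllipse(cn); print(ck,s,e)
for z in (290,300,310,320,331):
    p=plane(c,[e[0]],z)[0]; a=plane(c,[(e[0][0]-e[1][0]/2,e[0][1]),(e[0][0]+e[1][0]/2,e[0][1])],z); print(z,p[:2],p[:2]@ex-530.4,p[:2]@ey-60.8,"dia",np.hypot(*(a[1]-a[0])[:2]))
A=cv2.imread("pics/scene2.png");kk=(A.max(2)<40); kk[:222]=0;kk[246:]=0;kk[:,:290]=0;kk[:,320:]=0;q,cs,s=blob(kk);print(cs,s,tri(c,e[0],cam("scene"),cs))
B=cv2.imread("pics/side2.png");kk=(B.max(2)<45); kk[:160]=0;kk[185:]=0;kk[:,:235]=0;kk[:,265:]=0;q,cs,s=blob(kk);print(cs,s,tri(c,e[0],cam("side"),cs))
```

```text
cheese top in slicer ((-3.187286376953125, -51.429622650146484), (96.98643493652344, 111.37001037597656), 0.1521330326795578) [ -51.731617 -107.18406 ] [45.384796   4.2151814]
[286.60242424  45.68606061] [251  22  60  67 825] ((280.3163146972656, 55.14476013183594), (58.96925735473633, 65.2684326171875), 179.04962158203125)
290 [527.93547919  59.768146  ] 0.3316701807274285 -36.59379139264334 dia 40.17093973361467
300 [527.96310797  58.46617999] 0.2718734970491141 -37.894616764068786 dia 38.62677886674704
310 [527.99073675  57.16421399] 0.21207681337068607 -39.19544213549422 dia 37.08261799987947
320 [528.01836553  55.86224799] 0.1522801296923717 -40.496267506919665 dia 35.53845713301189
331 [528.04875719  54.43008539] 0.08650377764615769 -41.92717541548764 dia 33.83988017945755
[304.2 228.9] [301 228   6   4  10] [527.00351103  53.78267085 336.80812864]
[249.5        173.62857143] [245 170  10  10  70] [529.93196098  58.03347257 293.50649831]
```

servo_tool([
  [[1,-0.05,0.7,0,0,0,-0.09],[1,-0.05,0.7,0,0,0,0],[1,-0.05,0.7,0,0,0,0],[1,-0.05,0.7,0,0,0,0],[1,0,0.02,0,0,0,0]],
])

```text
t: 14.53
ee_pos: [527.4, 59.9, 466.0]
orientation: [2.146, 2.293, 0.008]
ft_force: [0.4, -0.5, -1.3]
width: 0.0
grasp_force: 0.0
```

servo_tool([
  [[1,0,0,-0.5,0,0,0],[1,0,0,-0.5,0,0,0],[1,0,0,-0.5,0,0,0],[1,0,0,-0.3,0,0,0],[1,0,0,0,0,0,0]],
])

```text
t: 14.95
ee_pos: [526.5, 56.2, 391.5]
orientation: [-2.15, -2.291, -0.001]
ft_force: [-0.6, -0.4, -0.1]
width: 0.4
grasp_force: 0.0
```

```bash
python3 -c "
from h import *
o=st();print(o['ee_pos'],o['qpos'])"
```

```text
t 14.95 tcp [ -1.4 -40.  391.5] tip [ -1.3 -30.  311.6] F uvz [-0.6 -0.4 -0.1] yaw 3.65 zy [ 0.  0. -1.] w 0.4
[526.48660013  56.22443588 391.54766271] [8.37377986e-02 1.84918919e-01 1.74906516e+00 4.29110401e-04
 1.20729597e+00 1.99629772e-02]
```

servo_tool([
  [[1,0.01,0.01,-0.06,0,0,0],[1,0.01,0.01,-0.06,0,0,0],[1,0.01,0.01,-0.06,0,0,0],[1,0,0,-0.06,0,0,0],[1,0,0,-0.06,0,0,0]],
])

```text
t: 15.37
ee_pos: [529.5, 58.7, 384.1]
orientation: [2.144, 2.288, 0.01]
ft_force: [-0.8, -0.8, 5.4]
width: 0.3
grasp_force: 2.2
```

servo_tool([
  [[1,0,0,-0.06,0,0,0],[1,0,0,-0.06,0,0,0],[1,0,0,-0.06,0,0,0],[1,0,0,-0.06,0,0,0],[1,0,0,-0.06,0,0,0]],
])

```text
t: 15.78
ee_pos: [529.5, 58.7, 371.6]
orientation: [2.144, 2.288, 0.01]
ft_force: [1.1, -0.9, 4.6]
width: 0.4
grasp_force: 2.3
```

servo_tool([
  [[1,0,0,-0.06,0,0,0],[1,0,0,-0.06,0,0,0],[1,0,0,-0.06,0,0,0],[1,0,0,-0.06,0,0,0],[1,0,0,-0.06,0,0,0]],
])

```text
t: 16.2
ee_pos: [529.4, 58.7, 359.4]
orientation: [2.144, 2.288, 0.01]
ft_force: [3.1, -1.8, 4.2]
width: 0.7
grasp_force: 2.2
```

servo_tool([
  [[1,0,0,-0.06,0,0,0],[1,0,0,-0.06,0,0,0],[1,0,0,-0.06,0,0,0],[1,0,0,-0.06,0,0,0],[1,0,0,-0.06,0,0,0]],
])

```text
t: 16.62
ee_pos: [529.2, 58.8, 347.3]
orientation: [2.144, 2.288, 0.009]
ft_force: [3.0, -0.8, 4.4]
width: 0.1
grasp_force: 2.2
```

servo_tool([
  [[1,0,0,-0.06,0,0,0],[1,0,0,-0.06,0,0,0],[1,0,0,-0.06,0,0,0],[1,0,0,-0.06,0,0,0],[1,0,0,-0.06,0,0,0]],
])

```text
t: 17.03
ee_pos: [529.1, 58.8, 335.3]
orientation: [2.145, 2.289, 0.009]
ft_force: [3.7, -1.8, 3.8]
width: 0.4
grasp_force: 2.2
```

servo_tool([
  [[1,0,0,-0.06,0,0,0],[1,0,0,-0.06,0,0,0],[1,0,0,-0.06,0,0,0],[1,0,0,-0.06,0,0,0],[1,0,0,-0.06,0,0,0]],
])

```text
t: 17.45
ee_pos: [529.1, 58.8, 323.3]
orientation: [2.145, 2.289, 0.009]
ft_force: [3.4, -0.6, 3.6]
width: 0.5
grasp_force: 2.2
```

servo_tool([
  [[1,0,0,-0.06,0,0,0],[1,0,0,-0.06,0,0,0],[1,0,0,-0.06,0,0,0],[1,0,0,-0.05,0,0,0],[1,0,0,-0.04,0,0,0]],
])

```text
t: 17.87
ee_pos: [529.0, 58.8, 312.4]
orientation: [2.145, 2.289, 0.008]
ft_force: [3.4, 0.9, 5.0]
width: 0.3
grasp_force: 2.2
```

servo_tool([
  [[1,0,0,-0.025,0,0,0],[1,0,0,-0.025,0,0,0],[1,0,0,-0.025,0,0,0],[1,0,0,-0.025,0,0,0],[1,0,0,-0.025,0,0,0]],
])

```text
t: 18.28
ee_pos: [528.9, 58.8, 307.5]
orientation: [2.145, 2.289, 0.008]
ft_force: [2.3, 0.0, 3.4]
width: 0.3
grasp_force: 2.1
```

servo_tool([
  [[1,0,0,-0.025,0,0,0],[1,0,0,-0.025,0,0,0],[1,0,0,-0.025,0,0,0],[1,0,0,-0.025,0,0,0]],
])

```text
t: 18.62
ee_pos: [528.9, 58.8, 303.5]
orientation: [2.145, 2.289, 0.008]
ft_force: [2.3, 1.0, 5.0]
width: 0.3
grasp_force: 2.1
```

servo_tool([
  [[1,0,0,-0.015,0,0,0],[1,0,0,-0.015,0,0,0],[1,0,0,-0.015,0,0,0],[1,0,0,-0.015,0,0,0],[1,0,0,-0.015,0,0,0]],
])

```text
t: 19.03
ee_pos: [528.9, 58.8, 300.5]
orientation: [2.145, 2.289, 0.008]
ft_force: [0.3, 0.9, 4.1]
width: 0.8
grasp_force: 2.1
```

servo_tool([
  [[1,0,0,-0.012,0,0,0],[1,0,0,-0.012,0,0,0],[1,0,0,-0.012,0,0,0]],
])

```text
t: 19.28
ee_pos: [528.9, 58.8, 299.1]
orientation: [2.145, 2.289, 0.008]
ft_force: [1.2, 0.8, 4.7]
width: 0.4
grasp_force: 2.1
```

servo_tool([
  [[1,0,0,-0.012,0,0,0],[1,0,0,-0.012,0,0,0],[1,0,0,-0.012,0,0,0]],
])

```text
t: 19.53
ee_pos: [529.0, 58.8, 297.7]
orientation: [2.145, 2.289, 0.008]
ft_force: [0.2, 0.1, 3.6]
width: 0.2
grasp_force: 2.1
```

servo_tool([
  [[1,0,0,-0.012,0,0,0],[1,0,0,-0.012,0,0,0],[1,0,0,-0.012,0,0,0]],
])

```text
t: 19.78
ee_pos: [529.0, 58.8, 296.3]
orientation: [2.145, 2.289, 0.008]
ft_force: [-1.7, 0.1, 9.9]
width: 0.2
grasp_force: 5.2
```

servo_tool([
  [[1,0,0,-0.01,0,0,0],[1,0,0,0,0,0,0]],
])

```text
t: 19.95
ee_pos: [529.0, 58.8, 296.3]
orientation: [2.145, 2.289, 0.009]
ft_force: [-1.5, 0.9, 8.3]
width: 0.5
grasp_force: 4.1
```

servo_tool([
  [[1,0,0,-0.012,0,0,0],[1,0,0,0,0,0,0]],
])

```text
t: 20.12
ee_pos: [529.0, 58.8, 296.3]
orientation: [2.145, 2.289, 0.009]
ft_force: [-2.5, 1.9, 11.7]
width: 0.4
grasp_force: 6.1
```

servo_tool([
  [[1,0,0,-0.007,0,0,0],[1,0,0,0,0,0,0]],
])

```text
t: 20.28
ee_pos: [529.0, 58.8, 296.3]
orientation: [2.145, 2.289, 0.009]
ft_force: [-4.1, 0.1, 14.6]
width: 0.3
grasp_force: 7.2
```

servo_tool([
  [[1,0,0,0,0,0,0]],
])

```text
t: 20.37
ee_pos: [529.0, 58.8, 296.3]
orientation: [2.144, 2.289, 0.009]
ft_force: [-3.2, 0.9, 14.4]
width: 0.3
grasp_force: 7.1
```

The push is 14.4 N, which leaves about 10 N on the teeth. I'll release straight up and check.

servo_tool([
  [[1,0,0,0.05,0,0,0],[1,0,0,0.15,0,0,0],[1,0,0,0.5,0,0,0],[1,0,0,0.8,0,0,0],[1,0,0,0.8,0,0,0]],
])

```text
t: 20.78
ee_pos: [528.1, 58.5, 387.0]
orientation: [2.146, 2.29, 0.004]
ft_force: [-0.0, -1.1, 0.9]
width: 0.2
grasp_force: 0.0
```

servo_tool([
  [[1,0,0,0.8,0,0,0],[1,0,0,0.8,0,0,0],[1,0,-0.7,0,0,0,0],[1,0,-0.8,0,0,0,0],[1,0,-0.8,0,0,0,0]],
])

```text
t: 21.2
ee_pos: [528.7, -33.9, 451.7]
orientation: [2.142, 2.29, 0.009]
ft_force: [0.4, -0.9, 0.5]
width: 0.3
grasp_force: 0.0
```

servo_tool([
  [[1,0,-0.3,0,0,0,0],[1,0,0,0,0,0,0],[1,0,0,0,0,0,0]],
])

```text
t: 21.45
ee_pos: [528.8, -45.4, 450.8]
orientation: [2.147, 2.287, 0.008]
ft_force: [0.8, 1.0, -0.1]
width: 0.2
grasp_force: 0.0
```

Run:
```python
from h import *
o=st(); c=cam("wrist",o); I=vision.get_image('wrist')[:,:,::-1]; cv2.imwrite('pics/w3.png',I)
h=cv2.cvtColor(I,cv2.COLOR_BGR2HSV)
m=cv2.inRange(h,(22,60,100),(38,255,255))>0; m[180:]=0;m[:,:200]=0;m[:,360:]=0
W=plane(c,np.argwhere(blob(m)[0])[:,::-1],160)[:,:2]
S=np.c_[W@ex-530.4,W@ey-60.8].astype(np.float32); print("cheese top in slicer",cv2.minAreaRect(S),S.min(0),S.max(0))
```

```text
t 21.45 tcp [  -5.8 -141.6  450.8] tip [  -5.2 -131.6  370.8] F uvz [ 0.9  0.9 -0.1] yaw 3.62 zy [ 0.007  0.001 -1.   ] w 0.2
cheese top in slicer ((-2.9380760192871094, -51.04644012451172), (97.06250762939453, 112.11203002929688), 0.08307143300771713) [ -51.549553 -107.03359 ] [45.629932  4.986583]
```

View pics/w3.png

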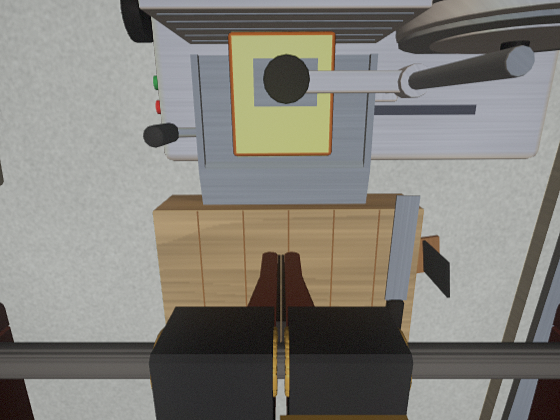

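The cheese lies square at px (230–334, 32–157). The clamp is down, with the knob at (286,79) and the pad on the cheese, and nothing else has moved.

```bash
python3 -c "
from workcell import close_job
print(close_job())"
```

```text
the job is handed in; nothing more can be done
None
```

The job is handed in: the cheese lies flat against the gauge plate, square to within 0.1° in the last picture, and is clamped with an estimated 10 N of teeth after about 21 s of robot time; the job gave no verdict back.

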